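Hold a brass plate flush on the tilted bench pin, filings pan below

TASK

Get ready to saw-pierce the brass buckle plate: first slide the filings pan along the bench, without lifting it, until it sits centrally under the V notch of the tilted bench pin. Then pick up the plate, lay it on the pin's sloping face with its long sides along the pin and its drilled hole over the V notch, tilt it until it bears flush on the slope, and press it down lightly (about 10 N). Finish while still gripping the plate and pressing it there; do not let go, and leave the oilstone, the jar and the bur stand alone.

Things in the scene. Friction and masses are not known exactly. Their poses are not given: they have to be found in the camera images.
- riser_edge (a point): middle of the top front edge of the riser: a small raised wooden bench fixed on the work surface, 180 mm deep (from this point along +x), 360 wide (y), 150 mm high, open below, its side panels set back 40 mm from the front. It carries the bench pin on the middle of its front edge
- pin: bench pin: pale wooden tongue 44 mm wide (y), 22 thick, reaching 20 to 130 mm out (-x) from its pivot on the riser's front edge; slopes down towards the robot by 6 to 19 degrees, clamped rigid. Origin on the pivot, 133 mm above the bench; z is the normal of the flat upper face, at z = 12 mm. A V notch, 24 mm wide at the tip, 48 mm long, is cut through from the tip
- notch (a point): the point of the V notch to work over: in the plane of the pin's upper face, on its centre line, 22 mm in from the tip (108 mm from the pivot); axes as pin, so z is the normal of the sloping face
- plate: the work: flat cast brass plate 76 mm long (x), 60 wide (y), 8 thick, about 0.29 kg, a 15 mm hole through its centre; lies flat on the bench to one side of the pin. Origin at the hole's centre in the underside, z out of the top face. It overhangs the narrower pin by 8 mm each side, so fingers on its long sides (60 mm apart) pass beside the pin
- pan: filings pan: round shallow steel pan, 120 mm across the rim, 22 mm high, about 0.35 kg, loose on the bench on the other side of the pin. Origin at the centre of its underside; a straight wooden handle runs out along its -x, roughly towards the robot
- pan_handle (a point): place to grip the pan's handle: 108 mm from the pan's centre, 17 mm above the bench; the handle is a bar 14 mm wide (y) and 14 high, 59 to 133 mm from the pan's centre. Axes as pan. Gripped here with the pan under the notch and the handle pointing along the pin, the gripper's body stays about 40 mm clear of the pin's tip
- oilstone: bystander: grey sharpening stone in a dark wooden case 200 x 80 x 26 mm on the bench; origin under its centre
- jar: bystander: black jar with a white lid, 58 mm across, 39 mm high, on the bench; origin under its centre
- burs: bystander: round wooden bur stand, 64 mm across, 30 mm high with burs to 57 mm, on top of the riser; origin under its centre
There are look-alikes about, which are no part of the job. Of the things like the pan, leave any that is pink or red; of the rest the larger one is meant.

How it is judged:
By the outcome, as a careful person would: the job done as asked, in the order asked, and still so for the second after the job is handed in, while the arm keeps its last pose, push and grip.
It also fails if it takes over 61 s, if anything falls off the work surface, if the arm or the gripper's body presses on something with over 40 N, if the wrist force passes 120 N, or if a joint passes its speed limit or range.

ROBOT

A 6-joint arm with a two-finger parallel gripper is mounted at the origin on the work surface. World frame = base frame: x ahead of the robot, y to its left, z up, the work surface at z = 0. Lengths are in m, angles in degrees, forces in N, time in s.
With the tool pointing down it reaches from about 0.4 to 0.825 m from the base axis. Payload 7 kg.
Tool frame: the origin (TCP) lies between the finger pads; the fingertips stand 19 mm ahead of it and the grasp point (between the pads) is the TCP (bot.tips_ahead is the distance from the TCP to the fingertips, in m); x points along the fingers, y is the direction in which the jaws open and shut, and the axes are right-handed (so a half turn about x gives the same grasp; the last joint's range is limited). The gripper opens to 85 mm and grips with 20 to 120 N. Pads are 22 mm wide; open, the fingers measure 114 mm over their backs; the gripper's body (76 mm by 85 mm) begins 54 mm behind the grasp point. The pads swing forward as they close: fully open they stand 13 mm farther back than shut.
Start: joints at [16.507, 20.546, 0.682, 0, -70.136, -16.507], TCP at [0.675, -0, 0.25] pointing down, gripper open.
Joint ranges: [-176.03, 176.03], [-82.01, 121.73], [-58.28, 71.71], [-173.87, 95.51], [-174.79, -0.11], [-173.66, 173.66]. Speed limits (degrees/s): [136.94, 136.94, 172.46, 180, 180, 180].

INTERFACE

Orientations are given as [roll, pitch, yaw] about the fixed x, y, z axes, in that order (R = Rz(yaw) Ry(pitch) Rx(roll)).
In Python, from station import bot gives the robot as it stands. The module is installed in compiled form; this text tells all that it offers.
- The arm moves only by the tool servo_tool, never from a script. Its argument "rows" is a list of rows, each a list of 3 entries, a list of its own where there are three numbers: the turn, a rotation vector about the tool's x, y, z in rad, then the shift along the tool's x, y, z in m, then the opening in per cent of the stroke, from 0 (shut) to 100 (fully open). A call has 1 to 10 rows; each row shifts and turns the commanded pose from where the row before left it, along the tool's axes as they then stand; what a row does not reach is not made up. A row lasts 1/12 s, in which the tool goes at most 41.7 mm and 7.16 degrees, less where a joint would pass 70% of its speed; a pose out of reach is approached as far as the arm can. A call with a gripper value outside its range is refused whole. The fingers move at their own pace and stop on an object; "squeeze" is the grip in N (left out, the last holds). Time passes only in rows, so rows that do not move let the fingers close. It gives the time, the measured TCP pose, the force and the opening at its end, in the units of the state.
- bot.state(): the state, without advancing time (a new reading comes with each control period).
- bot.camera(name): name is "scene" or "side" or "wrist"; returns a dict with "frame" (420x560x3 uint8, red, green, blue), "range_z" (420x560 float32, m along the optical axis (not along the pixel's ray), 0 where there is no reading), "fx", "fy", "cx", "cy" (pixels), "T" (4x4, takes a point from camera to world coordinates). Camera axes: x right, y up, looking along -z (the intrinsics and any distortion apply to the point x, -y, -z); pixel columns grow to the right and rows downward; lengths in m; the calibration is good to about 2 mm. A picture is of the moment at which its call begins.
- bot.sign_off(): hands the job in, once; it reports no verdict.
The state is a dict: "time": time; "qpos": joint angles; "joint_velocities": joint speeds; "effort": joint torques, N m; "position": TCP position; "tool_rot": TCP orientation; "wrist_force": force on the tool from outside, world axes, zero at the start; "ft_torque": the same for the moment, N m; "opening": finger opening in m.
Only numpy, scipy, OpenCV 4.12 (cv2) and the standard library are available. Lean on these libraries where they do the work, as an engineer would, in place of code of your own. Each camera call takes 0.05 s, during which the arm holds its last target. There are 200 camera calls.

## Working session

There is one attempt and no reset: what is moved stays moved. The work goes in short steps, Python scripts to look and compute and a tool call to move; the robot and the scene stay as the last step left them, time stands still between calls to the robot, and variables do not carry over. Pictures are saved under pics/ and viewed, about 8 in all and at most 12, crops included, and the job is handed in when it is done.

Besides the shell and the picture viewer there is one more tool, called after "Request:" by a JSON object that holds its "name" and its "arguments", one argument or row to a line. servo_tool: Moves the arm, as the interface text tells. Its arguments: {"type":"object","properties":{"rows":{"type":"array","items":{"type":"array"}},"squeeze":{"type":"number"}},"required":["rows"]}

```bash
mkdir -p pics
cat > h.py <<'E'
import numpy as np, cv2
from station import bot
def save(n):
    c=bot.camera(n); np.savez(f'{n}.npz',**c); return c
def load(n): return dict(np.load(f'{n}.npz'))
def cloud(c):
    z=c['range_z'];h,w=z.shape;u,v=np.meshgrid(np.arange(w),np.arange(h))
    P=np.stack([(u-c['cx'])/c['fx']*z,-(v-c['cy'])/c['fy']*z,-z],-1)
    P=P@c['T'][:3,:3].T+c['T'][:3,3]; P[z==0]=np.nan; return P
E
python3 - <<'E'
from h import *
print(bot.state())
for n in ['scene','side']:
    c=save(n); print({k:(v if k!='T' else v.round(3).tolist()) for k,v in c.items() if k not in('frame','range_z')})
    cv2.imwrite(f'pics/{n}.png',cv2.resize(c['frame'][:,:,::-1],(800,600)))
E
```

```text
{'time': 0.0, 'qpos': array([ 1.65074633e+01,  2.05916992e+01,  6.33703845e-01, -2.11770002e-02,
       -7.01354870e+01, -1.65047232e+01]), 'joint_velocities': array([ 0.07514747, -0.07323197,  0.06008018, -0.01675595,  0.03563937,
        0.02145959]), 'effort': array([ 2.55543900e-04, -5.83324420e+01,  2.93422562e+01,  6.93659976e+00,
       -6.00149287e-03, -1.14765509e-06]), 'position': array([ 6.74547890e-01, -1.10863761e-05,  2.49356818e-01]), 'tool_rot': array([  94.48441039,   89.90442076, -175.52006168]), 'wrist_force': array([ 0.63210025, -0.44427502,  0.85722876]), 'ft_torque': array([ 0.01940419,  0.02908925, -0.03339551]), 'opening': 0.08502988188967867}
{'fx': 419.35234309813035, 'fy': 419.35234309813035, 'cx': 273.33402025733756, 'cy': 211.4926408885088, 'T': [[0.836, -0.463, 0.297, 0.836], [0.549, 0.708, -0.444, -0.463], [-0.005, 0.534, 0.846, 0.99], [0.0, 0.0, 0.0, 1.0]]}
{'fx': 476.61700166974606, 'fy': 476.61700166974606, 'cx': 277.6971673294365, 'cy': 210.6898184740866, 'T': [[0.771, 0.47, -0.429, -0.086], [-0.636, 0.573, -0.516, -0.725], [0.004, 0.671, 0.741, 1.163], [0.0, 0.0, 0.0, 1.0]]}
```

View pics/scene.png

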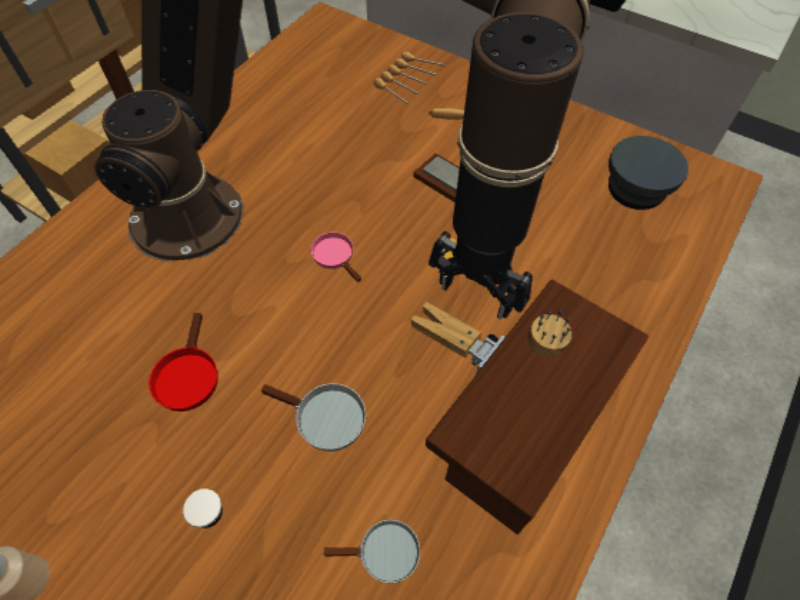

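View pics/side.png

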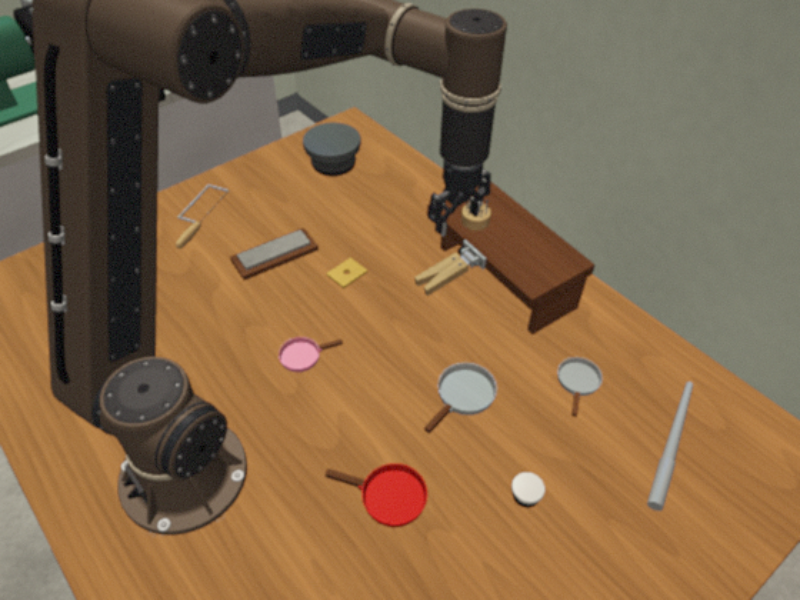

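The scene view shows the robot base (185,220), the pin (450,330), and the riser with the bur stand (552,333). The plate only shows in the side view, at (347,272). In the scene view the pan-like things are red (183,378), pink (332,250), a big grey one (333,415) and a smaller grey one (390,552). The big grey one fits. Next I measure it.

```bash
cat > m1.py <<'E'
from h import *
O=[]
for n in ['scene','side']:
    c=load(n);P=cloud(c);S=560/800
    H=cv2.cvtColor(c['frame'],cv2.COLOR_RGB2HSV)
    for name,(u,v) in ({'pan':(333,415),'small':(390,552),'red':(183,378),'jar':(203,508)} if n=='scene' else {'pan':(467,390),'small':(580,376),'plate':(340,275),'jar':(528,487),'stone':(275,252)}).items():
        p=P[int(v*S),int(u*S)]; print(n,name,p.round(4))
    # ortho map 1px = 1mm; x 0.35..1.0 up, y -0.4..0.4 
    ok=np.isfinite(P[...,0])&(P[...,2]<0.16)
    img=np.zeros((650,800,3),np.uint8)
    Q=P[ok]; r=((1.0-Q[:,0])*1000).astype(int); q=((0.4-Q[:,1])*1000).astype(int)
    g=(r>=1)&(r<649)&(q>=1)&(q<799); o=np.argsort(Q[g,2])
    for dr in(-1,0,1):
        for dq in(-1,0,1): img[r[g][o]+dr,q[g][o]+dq]=c['frame'][ok][g][o][:,::-1]
    O.append(cv2.resize(img,(400,325)))
    b=P[(P[...,2]<0.004)&(P[...,2]>-0.01)]; print(n,'bench z',np.median(b[:,2]), 'Riser top',np.median(P[(P[...,2]>.14)&(P[...,2]<.16)],axis=0))
cv2.imwrite('pics/ortho.png',np.hstack(O))
E
python3 m1.py
```

```text
scene pan [ 0.5339 -0.1932  0.0055]
scene small [ 0.7395 -0.3248  0.0033]
scene red [ 0.2647 -0.284   0.0042]
scene jar [ 0.4658 -0.435   0.0385]
scene bench z 0.0006887880573341332 Riser top [ 0.81694035 -0.03983968  0.15066632]
side pan [ 0.5353 -0.1994  0.0076]
side small [ 0.7478 -0.3227  0.0028]
side plate [0.5288 0.2311 0.0102]
side jar [ 0.4592 -0.4349  0.0429]
side stone [0.4469 0.3799 0.0244]
side bench z 0.0009374139023851091 Riser top [ 0.82748484 -0.05016372  0.1510755 ]
```

View pics/ortho.png

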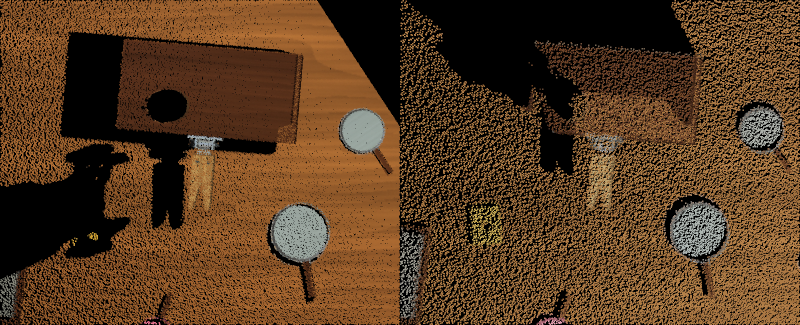

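The ortho maps show the pin at about x 0.6–0.7, y 0. The large grey pan is near (0.535,-0.197) with its handle towards -x, and the plate is near (0.55,0.23). Now the precise fits.

```bash
cat > m2.py <<'E'
from h import *
from scipy.optimize import least_squares
def rect(pts):
    r=cv2.minAreaRect((pts*1000).astype(np.float32)); return np.array(r[0]).round(1),np.array(r[1]).round(1),round(r[2],1)
for n in ['scene','side']:
    c=load(n);P=cloud(c);H=cv2.cvtColor(c['frame'],cv2.COLOR_RGB2HSV).astype(int)
    fin=np.isfinite(P[...,0])
    # pan: grey pixels near
    for nm,c0 in (('pan',(.535,-.197)),('small',(.742,-.324))):
        d=np.hypot(P[...,0]-c0[0],P[...,1]-c0[1])
        g=fin&(d<.1)&(H[...,1]<70)&(P[...,2]<.035)
        p=P[g]; 
        top=p[p[:,2]>.012]
        f=least_squares(lambda q:np.hypot(top[:,0]-q[0],top[:,1]-q[1])-q[2],[*c0,.06],loss='soft_l1',f_scale=.002)
        print(n,nm,'rim fit',f.x.round(4),len(top),'maxz',np.percentile(p[:,2],98).round(4))
        (a,b),r=cv2.minEnclosingCircle((p[:,:2]*1000).astype(np.float32)); print('   enc',round(a,1),round(b,1),round(r,1))
        if nm=='pan':
            C=f.x[:2]; d=np.hypot(P[...,0]-C[0],P[...,1]-C[1])
            h=fin&(d>.066)&(d<.14)&(P[...,2]>.013)&(P[...,2]<.04)
            q=P[h]; m=q[:,:2].mean(0); 
            vx,vy,_,_=cv2.fitLine((q[:,:2]*1000).astype(np.float32),cv2.DIST_HUBER,0,.01,.01).ravel()
            print('   handle n',len(q),'dmax',d[h].max().round(4),'z',np.median(q[:,2]).round(4),'pan yaw from mean',np.degrees(np.arctan2(*(C-m)[::-1])).round(2),'line',np.degrees(np.arctan2(vy,vx)).round(2),'rect',rect(q[:,:2]))
    # pin: wood pale, hsv
    pm=fin&(P[...,0]>.56)&(P[...,0]<.74)&(abs(P[...,1])<.06)&(P[...,2]>.085)&(P[...,2]<.16)&(H[...,1]>60)&(H[...,2]>120)
    q=P[pm]; A=np.c_[q[:,:2],np.ones(len(q))]; w=np.ones(len(q),bool)
    for _ in range(8):
        k,*_=np.linalg.lstsq(A[w],q[w,2],rcond=None); w=abs(A@k-q[:,2])<.004
    nn=np.array([-k[0],-k[1],1]);nn/=np.linalg.norm(nn)
    print(n,'pin pts',len(q),w.sum(),'plane',k.round(4),'normal',nn.round(4),'tilt',np.degrees(np.arccos(nn[2])).round(2))
    p=q[w]; print('   rect',rect(p[:,:2]),'xmin',np.percentile(p[:,0],1).round(4))
    # riser top
    t=P[fin&(abs(P[...,2]-.1505)<.005)&(P[...,0]<1.0)&(P[...,0]>.68)]
    print('   riser',rect(t[:,:2]))
    # plate
    if n=='side':
        g=fin&(P[...,2]>-.01)&(P[...,2]<.03)&(np.hypot(P[...,0]-.55,P[...,1]-.23)<.09)&(H[...,0]>21)&(H[...,0]<35)&(H[...,1]>110)&(H[...,2]>110)
        uv=np.argwhere(g); 
        m=g.astype(np.uint8); print('   plate n',g.sum(),'z',np.median(P[g][:,2]),rect(P[g][:,:2]),uv.min(0),uv.max(0))
E
python3 m2.py
```

```text
scene pan rim fit [ 0.5369 -0.2014  0.0576] 293 maxz 0.0236
   enc 531.9 -197.8 65.0
   handle n 168 dmax 0.1328 z 0.0242 pan yaw from mean 10.89 line 9.8 rect (array([ 439.3, -219.7]), array([66.2, 17.2]), 12.3)
scene small rim fit [ 0.7396 -0.3252  0.0438] 167 maxz 0.0184
   enc 737.9 -327.4 47.3
scene pin pts 642 631 plane [ 0.1265 -0.0152  0.0557] normal [-0.1255  0.0151  0.992 ] tilt 7.26
   rect (array([651.8,  -3.3]), array([ 47.1, 141.2]), 86.3) xmin 0.5831
   riser (array([795.1, -16.4]), array([361.5, 224. ]), 85.0)
side pan rim fit [ 0.5349 -0.1999  0.0577] 250 maxz 0.0252
   enc 538.7 -208.5 69.0
   handle n 132 dmax 0.1334 z 0.0247 pan yaw from mean 11.15 line 8.89 rect (array([ 436.7, -217.4]), array([66.9, 17.6]), 9.1)
side small rim fit [ 0.7382 -0.324   0.0436] 114 maxz 0.0188
   enc 738.9 -326.7 50.4
side pin pts 461 351 plane [0.1288 0.0049 0.0545] normal [-0.1278 -0.0049  0.9918] tilt 7.35
   rect (array([657.9,  -2.7]), array([ 54.4, 155. ]), 89.5) xmin 0.5816
   riser (array([794.9, -17.4]), array([360.5, 225.8]), 85.5)
   plate n 248 z 0.009691217795058327 (array([549.6, 227.3]), array([76.7, 61.4]), 4.8) [181 230] [200 255]
```

Run:
```python
from h import *
c=save('wrist'); print(c['T'].round(3).tolist(),c['fx'],c['cx'],c['cy'])
s=load('scene')['frame'][260:420,150:310,::-1]
cv2.imwrite('pics/w1.png',np.hstack([cv2.resize(c['frame'][:,:,::-1],(480,360)),cv2.resize(s,(320,360),interpolation=cv2.INTER_CUBIC)]))
```

```text
[[-1.0, -0.002, 0.002, 0.674], [0.002, -0.948, -0.319, -0.083], [0.003, -0.319, 0.948, 0.372], [0.0, 0.0, 0.0, 1.0]] 354.7633676467387 274.93734970085643 215.21859258578075
```

View pics/w1.png

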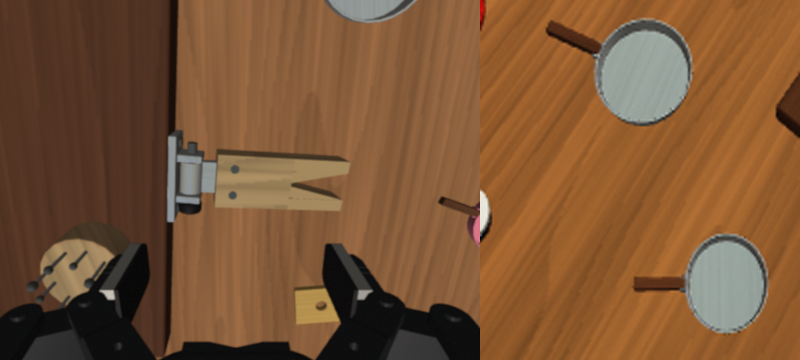

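The wrist view shows the pin clearly: tip at (345,185), apex at (292,184), rear edge at (217,180). The crop confirms the larger grey pan at upper right of the lower, smaller one. Next is the pin pose from the wrist view.

```bash
cat > m3.py <<'E'
from h import *
c=load('wrist');P=cloud(c);fin=np.isfinite(P[...,0])
H=cv2.cvtColor(c['frame'],cv2.COLOR_RGB2HSV).astype(int)
m=fin&(P[...,0]>.56)&(P[...,0]<.72)&(P[...,1]>-.05)&(P[...,1]<.05)&(P[...,2]>.09)&(P[...,2]<.17)&(H[...,1]>50)&(H[...,2]>110)
lab=cv2.connectedComponentsWithStats(m.astype(np.uint8)); i=1+np.argmax(lab[2][1:,4]); m=lab[1]==i
q=P[m];w=np.ones(len(q),bool);A=np.c_[q[:,:2],np.ones(len(q))]
for _ in range(10):
    k,*_=np.linalg.lstsq(A[w],q[w,2],rcond=None); w=abs(A@k-q[:,2])<.0025
nn=np.array([-k[0],-k[1],1]);nn/=np.linalg.norm(nn)
print(len(q),w.sum(),'k',k.round(4),'n',nn.round(4),'tilt',np.degrees(np.arccos(nn[2])).round(2))
p=q[w]
r=cv2.minAreaRect((p[:,:2]*1000).astype(np.float32));print('rect',r,'\n',cv2.boxPoints(r).round(1))
# edge lines: per x-bin the y extents
xs=np.arange(p[:,0].min()+.006,p[:,0].max()-.004,.004); lo=[];hi=[]
for x in xs:
    y=p[abs(p[:,0]-x)<.003][:,1]; lo.append(np.percentile(y,1));hi.append(np.percentile(y,99))
fl=np.polyfit(xs,lo,1);fh=np.polyfit(xs,hi,1)
print('edge yaw',np.degrees(np.arctan([fl[0],fh[0]])),'width at .62',np.polyval(fh,.62)-np.polyval(fl,.62),'centre y at .6,.68',[(np.polyval(fh,x)+np.polyval(fl,x))/2 for x in(.6,.68)])
# along-axis extents
yaw=np.arctan((fl[0]+fh[0])/2); a=p[:,0]*np.cos(yaw)+p[:,1]*np.sin(yaw); print('yaw',np.degrees(yaw),'axis extents',np.percentile(a,[0,.5,1,99,100]))
t=P[fin&(abs(P[...,2]-.1505)<.006)&(P[...,0]>.69)&(P[...,1]<.0)]
b=P[fin&(abs(P[...,2])<.006)];print('bench z',np.median(b[:,2]),'riser z',np.median(t[:,2]))
# riser edge
for y in(-.14,-.1,-.07,-.04):
    s=t[abs(t[:,1]-y)<.004]; print(y,np.percentile(s[:,0],1) if len(s) else None)
# plate
g=fin&(P[...,2]>0)&(P[...,2]<.02)&(P[...,0]>.45)&(P[...,0]<.63)&(P[...,1]>.17)&(H[...,0]>20)&(H[...,0]<35)&(H[...,1]>100)&(H[...,2]>130)
print('plate',g.sum(),np.median(P[g][:,2]),cv2.minAreaRect((P[g][:,:2]*1000).astype(np.float32)))
E
python3 m3.py
```

```text
7786 7770 k [ 0.1272 -0.0115  0.0535] n [-0.1261  0.0114  0.9919] tilt 7.28
rect ((635.6356811523438, -2.8322410583496094), (44.763511657714844, 109.64948272705078), 85.07146453857422) 
 [[579.1 -20.4]
 [688.3 -29.8]
 [692.2  14.8]
 [582.9  24.2]]
edge yaw [-4.9498503 -5.0973687] width at .62 0.04365764500943875 centre y at .6,.68 [np.float64(9.233641980563485e-05), np.float64(-0.006939987009292567)]
yaw -5.023617846027713 axis extents [0.57865345 0.57986763 0.58100945 0.68720733 0.68828013]
bench z -0.0008074122938469541 riser z 0.1488109713431516
-0.14 None
-0.1 0.71973286883573
-0.07 0.7225195694036232
-0.04 0.7190938937569483
plate 0 nan ((0.0, 0.0), (0.0, 0.0), 0.0)
  return _methods._mean(a, axis=axis, dtype=dtype,
  ret = ret.dtype.type(ret / rcount)
```

```bash
cat >> h.py <<'E'
from scipy.spatial.transform import Rotation as Ro
def cur():
    s=bot.state(); return s,Ro.from_euler('xyz',s['tool_rot'],degrees=True)
def target(yaw,tilt=0,flip=False):
    # tool x = minus normal of surface (pitched by tilt about y then yawed), jaws along surface y
    B=Ro.from_euler('ZY',[yaw,-tilt],degrees=True).as_matrix()
    x=-B[:,2]; y=B[:,1]*(-1 if flip else 1); return Ro.from_matrix(np.c_[x,y,np.cross(x,y)])
def go(p,R):
    s,C=cur(); d=np.array(p)-s['position']
    print('t',round(s['time'],2),'pos',s['position'].round(4),'open',round(s['opening'],4),'F',s['wrist_force'].round(1))
    print(' shift in cur axes mm',(C.inv().apply(d)*1000).round(1),'in target axes',(R.inv().apply(d)*1000).round(1),'rotvec tool',(C.inv()*R).as_rotvec().round(4))
E
python3 - <<'E'
from h import *
print(bot.tips_ahead, cur()[1].as_matrix().round(3).tolist())
for f in(0,1): go([.4298,-.2204,.10],target(10.5,0,f))
E
```

```text
0.019 [[-0.001, -1.0, 0.0], [-0.0, 0.0, 1.0], [-1.0, 0.001, -0.0]]
t 0.15 pos [ 0.6747 -0.      0.2496] open 0.0855 F [0.7 0.  1.1]
 shift in cur axes mm [ 149.9  244.6 -220.4] in target axes [ 149.6 -172.  -280.9] rotvec tool [ 1.3874e+00 -1.0000e-03 -9.0000e-04]
t 0.15 pos [ 0.6747 -0.      0.2496] open 0.0855 F [0.7 0.  1.1]
 shift in cur axes mm [ 149.9  244.6 -220.4] in target axes [149.6 172.  280.9] rotvec tool [-1.7542e+00  1.0000e-03 -1.1000e-03]
```

Request:
{"name": "servo_tool", "arguments": {
  "rows": [
    [[0,0,0],[0.01,0.0245,-0.022],60],
    [[0,0,0],[0.01,0.0245,-0.022],60],
    [[0,0,0],[0.01,0.0245,-0.022],60],
    [[0,0,0],[0.01,0.0245,-0.022],60],
    [[0,0,0],[0.01,0.0245,-0.022],60],
    [[0,0,0],[0.01,0.0245,-0.022],60],
    [[0,0,0],[0.01,0.0245,-0.022],60],
    [[0,0,0],[0.01,0.0245,-0.022],60],
    [[0,0,0],[0.01,0.0245,-0.022],60],
    [[0,0,0],[0.01,0.0245,-0.022],60]
  ]
}}

```text
time: 0.98
position: [0.4285, -0.2208, 0.1499]
tool_rot: [-80.1, 90.0, 9.9]
wrist_force: [0.9, -0.5, 0.4]
opening: 0.0513
```

Request:
{"name": "servo_tool", "arguments": {
  "rows": [
    [[0.12,0,0],[0,0,0],60],
    [[0.12,0,0],[0,0,0],60],
    [[0.12,0,0],[0,0,0],60],
    [[0.12,0,0],[0,0,0],60],
    [[0.12,0,0],[0,0,0],60],
    [[0.12,0,0],[0,0,0],60],
    [[0.12,0,0],[0,0,0],60],
    [[0.12,0,0],[0,0,0],60],
    [[0.12,0,0],[0,0,0],60],
    [[0.12,0,0],[0,0,0],60]
  ]
}}

```text
time: 1.82
position: [0.4298, -0.22, 0.1502]
tool_rot: [135.2, 90.0, 156.1]
wrist_force: [-0.9, 0.3, -0.1]
opening: 0.0514
```

Request:
{"name": "servo_tool", "arguments": {
  "rows": [
    [[0.094,0,0],[0,0,0],60],
    [[0.093,0,0],[0,0,0],60],
    [[0,0,0],[0,0,0],60],
    [[0,0,0],[0,0,0],60]
  ]
}}

```text
time: 2.15
position: [0.4299, -0.22, 0.1502]
tool_rot: [156.8, 90.0, 167.5]
wrist_force: [0.2, 0.1, -1.0]
opening: 0.051
```

Run:
```python
from h import *
go([.4298,-.2204,.10],target(10.5))
c=save('wrist');cv2.imwrite('pics/w2.png',c['frame'][:,:,::-1]);print(c['T'].round(3).tolist())
```

```text
t 2.15 pos [ 0.4299 -0.22    0.1502] open 0.051 F [ 0.2  0.1 -1. ]
 shift in cur axes mm [50.2 -0.4 -0.1] in target axes [50.2 -0.4 -0.1] rotvec tool [ 0.0034 -0.0002 -0.0001]
[[-0.184, -0.932, -0.312, 0.349], [0.983, -0.174, -0.059, -0.236], [0.001, -0.318, 0.948, 0.273], [0.0, 0.0, 0.0, 1.0]]
```

View pics/w2.png

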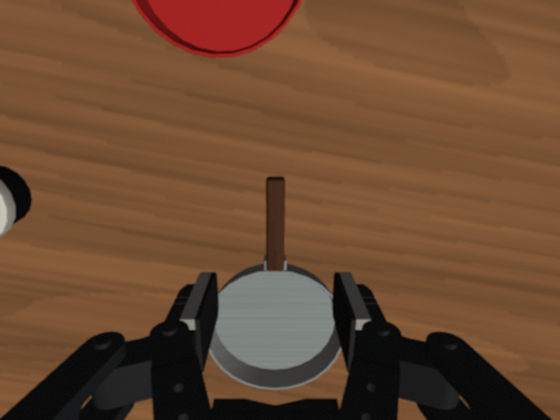

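The handle is centred and vertical in the view, (276,177) to (276,268), midway between the fingers. Next I descend and grip.

Request:
{"name": "servo_tool", "arguments": {
  "rows": [
    [[0,0,0],[0.025,0,0],60],
    [[0,0,0],[0.025,0,0],60],
    [[0,0,0],[0.025,0,0],60],
    [[0,0,0],[0.025,0,0],60],
    [[0,0,0],[0.015,0,0],60],
    [[0,0,0],[0.01,0,0],60],
    [[0,0,0],[0,0,0],60]
  ],
  "squeeze": 35
}}

```text
time: 2.78
position: [0.4285, -0.2199, 0.0232]
tool_rot: [162.7, 89.8, 173.4]
wrist_force: [-0.1, -0.3, 0.1]
opening: 0.0513
```

Request:
{"name": "servo_tool", "arguments": {
  "rows": [
    [[0,0,0],[0,0,0],0],
    [[0,0,0],[0,0,0],0],
    [[0,0,0],[0,0,0],0],
    [[0,0,0],[0,0,0],0],
    [[0,0,0],[0,0,0],0],
    [[0,0,0],[0,0,0],0],
    [[0,0,0],[0,0,0],0]
  ],
  "squeeze": 35
}}

```text
time: 3.37
position: [0.4306, -0.2201, 0.026]
tool_rot: [-19.5, 89.9, -8.9]
wrist_force: [-1.3, -0.2, 5.9]
opening: 0.0129
```

Run:
```python
from h import *
s,C=cur();go([.4954,.0094,s['position'][2]],target(-5))
c=save('wrist')
P=cloud(c);fin=np.isfinite(P[...,0]);H=cv2.cvtColor(c['frame'],cv2.COLOR_RGB2HSV)
d=np.hypot(P[...,0]-.536,P[...,1]+.2)
p=P[fin&(d<.075)&(H[...,1]<70)&(P[...,2]>.012)&(P[...,2]<.03)]
from scipy.optimize import least_squares
if len(p)>50:
    f=least_squares(lambda q:np.hypot(p[:,0]-q[0],p[:,1]-q[1])-.0575,[.536,-.2],loss='soft_l1',f_scale=.002);print(len(p),f.x)
```

```text
t 3.37 pos [ 0.4306 -0.2201  0.026 ] open 0.0129 F [-1.3 -0.2  5.9]
 shift in cur axes mm [  0.  213.8 105.8] in target axes [  0.  234.3  44.6] rotvec tool [0.2713 0.0015 0.0003]
501 [ 0.53283931 -0.20285519]
```

Request:
{"name": "servo_tool", "arguments": {
  "rows": [
    [[0,0,0],[0,0,0],0],
    [[0.02,0,0],[0,0,0],0],
    [[0.045,0,0],[0,0,0],0],
    [[0.05,0,0],[0,0,0],0],
    [[0.05,0,0],[0,0,0],0],
    [[0.05,0,0],[0,0,0],0],
    [[0.04,0,0],[0,0,0],0],
    [[0.016,0,0],[0,0,0],0],
    [[0,0,0],[0,0,0],0]
  ],
  "squeeze": 60
}}

```text
time: 4.17
position: [0.4313, -0.2197, 0.026]
tool_rot: [4.0, 89.9, -1.0]
wrist_force: [0.9, 4.3, 5.2]
opening: 0.0122
```

Run:
```python
from h import *
s,C=cur();go([.4954,.0094,.0252],target(-5))
```

```text
t 4.17 pos [ 0.4313 -0.2197  0.026 ] open 0.0122 F [0.9 4.3 5.2]
 shift in cur axes mm [  0.9 233.8  43.9] in target axes [  0.8 233.8  43.9] rotvec tool [-0.      0.0025 -0.0002]
```

Request:
{"name": "servo_tool", "arguments": {
  "rows": [
    [[0,0,0],[0,0.005,0.0009],0],
    [[0,0,0],[0,0.012,0.0023],0],
    [[0,0,0],[0,0.016,0.003],0],
    [[0,0,0],[0,0.018,0.0034],0],
    [[0,0,0],[0,0.018,0.0034],0],
    [[0,0,0],[0,0.018,0.0034],0],
    [[0,0,0],[0,0.018,0.0034],0],
    [[0,0,0],[0,0.018,0.0034],0],
    [[0,0,0],[0,0.018,0.0034],0],
    [[0,0,0],[0,0.018,0.0034],0]
  ]
}}

```text
time: 5.0
position: [0.4733, -0.0644, 0.0258]
tool_rot: [-126.5, 89.9, -131.5]
wrist_force: [-2.5, -7.7, 8.7]
opening: 0.0125
```

Request:
{"name": "servo_tool", "arguments": {
  "rows": [
    [[0,0,0],[0,0.018,0.0034],0],
    [[0,0,0],[0,0.018,0.0034],0],
    [[0,0,0],[0,0.016,0.003],0],
    [[0,0,0],[0,0.012,0.0023],0],
    [[0,0,0],[0,0.007,0.0012],0],
    [[0,0,0],[0,0.0038,0.0006],0],
    [[0,0,0],[0,0,0],0],
    [[0,0,0],[0,0,0],0]
  ]
}}

```text
time: 5.67
position: [0.4939, 0.0089, 0.0258]
tool_rot: [-113.0, 90.0, -118.0]
wrist_force: [-3.1, -1.3, 8.1]
opening: 0.0124
```

```bash
cat > m4.py <<'E'
from h import *
from scipy.optimize import least_squares
s,C=cur();go([.4954,.0094,.0252],target(-5))
for n in('scene','side'):
    c=save(n);P=cloud(c);fin=np.isfinite(P[...,0]);H=cv2.cvtColor(c['frame'],cv2.COLOR_RGB2HSV)
    d=np.hypot(P[...,0]-.603,P[...,1])
    p=P[fin&(d<.08)&(H[...,1]<70)&(P[...,2]>.012)&(P[...,2]<.03)]
    f=least_squares(lambda q:np.hypot(p[:,0]-q[0],p[:,1]-q[1])-.0577,[.603,0],loss='soft_l1',f_scale=.002);print(n,len(p),f.x,np.percentile(p,[2,98],axis=0).round(4).tolist())
a=[load(n)['frame'][:,:,::-1] for n in('scene','side')]
cv2.imwrite('pics/pan.png',np.hstack([cv2.resize(a[0][150:360,180:460],(400,300),interpolation=2),cv2.resize(a[1][110:320,200:480],(400,300),interpolation=2)]))
E
python3 m4.py
```

```text
t 5.67 pos [0.4939 0.0089 0.0258] open 0.0124 F [-3.1 -1.3  8.1]
 shift in cur axes mm [0.6 0.6 1.5] in target axes [0.6 0.6 1.5] rotvec tool [ 0.0002 -0.0002  0.0004]
scene 155 [ 0.60123425 -0.00203605] [[0.5377, -0.0601, 0.0123], [0.6589, 0.0267, 0.027]]
side 223 [ 0.59944583 -0.0007741 ] [[0.5435, -0.0587, 0.0122], [0.6585, 0.0579, 0.0275]]
```

View pics/pan.png

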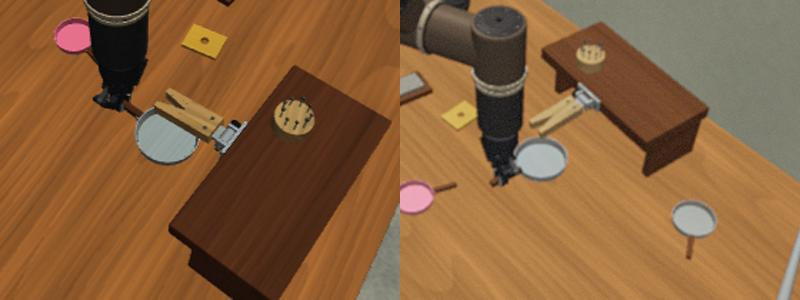

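The pan sits under the pin with its handle along it. The fits put it at about (0.600,-0.0015) against a target of (0.603,0), so I nudge it, release and lift.

Request:
{"name": "servo_tool", "arguments": {
  "rows": [
    [[0,0,0],[0,0.0005,0.0015],0],
    [[0,0,0],[0,0.0005,0.0015],0],
    [[0,0,0],[0,0,0],0],
    [[0,0,0],[0,0,0],0],
    [[0,0,0],[0,0,0],40],
    [[0,0,0],[0,0,0],40],
    [[0,0,0],[0,0,0],40],
    [[0,0,0],[0,0,0],40]
  ]
}}

```text
time: 6.43
position: [0.4973, 0.0099, 0.0252]
tool_rot: [29.5, 90.0, 24.5]
wrist_force: [-0.3, -0.4, 0.8]
opening: 0.0341
```

Request:
{"name": "servo_tool", "arguments": {
  "rows": [
    [[0,0,0],[-0.01,0,0],40],
    [[0,0,0],[-0.02,0,0],40],
    [[0,0,0],[-0.04,0,0],40],
    [[0,0,0],[-0.04,0,0],60],
    [[0,0,0],[-0.04,0,0],80],
    [[0,0,0],[-0.02,0,0],100],
    [[0,0,0],[0,0,0],100]
  ]
}}

```text
time: 7.02
position: [0.4999, 0.0105, 0.2007]
tool_rot: [20.9, 89.5, 16.0]
wrist_force: [0.8, -0.5, 0.5]
opening: 0.0807
```

```bash
python3 m4.py
cat > m5.py <<'E'
from h import *
for n in ('scene','side'):
    c=load(n);P=cloud(c);fin=np.isfinite(P[...,0]);H=cv2.cvtColor(c['frame'],cv2.COLOR_RGB2HSV).astype(int)
    g=fin&(P[...,2]>-.01)&(P[...,2]<.03)&(np.hypot(P[...,0]-.55,P[...,1]-.23)<.09)&(H[...,0]>20)&(H[...,0]<35)&(H[...,1]>110)&(H[...,2]>100)
    if g.sum()<20: continue
    q=P[g]; uv=np.argwhere(g).mean(0)
    print(n,g.sum(),'z',np.median(q[:,2]).round(4),cv2.minAreaRect((q[:,:2]*1000).astype(np.float32)),'mean',q.mean(0).round(4))
E
python3 m5.py; python3 -c "
from h import *
go([.5496,.2273,.15],target(4.8))"
```

```text
t 7.02 pos [0.4999 0.0105 0.2007] open 0.0807 F [ 0.8 -0.5  0.5]
 shift in cur axes mm [175.5  -2.1  -5.9] in target axes [175.5  -1.5  -4.4] rotvec tool [ 0.0009  0.0086 -0.0033]
scene 156 [ 0.60174023 -0.00191125] [[0.5385, -0.0605, 0.0124], [0.6595, 0.0274, 0.0266]]
side 226 [ 5.99768714e-01 -1.92058684e-04] [[0.5396, -0.0586, 0.0123], [0.6597, 0.0587, 0.0271]]
scene 373 z 0.0087 ((549.5569458007812, 227.69271850585938), (73.2542724609375, 60.383384704589844), 3.8203697204589844) mean [0.5495 0.2272 0.0088]
side 281 z 0.0094 ((549.8633422851562, 227.0352020263672), (77.8182144165039, 62.3869743347168), 4.827082633972168) mean [0.5483 0.2268 0.0093]
t 7.12 pos [0.4975 0.0101 0.1961] open 0.0852 F [ 0.7  0.2 -0.8]
 shift in cur axes mm [ 46.5 220.9  32.9] in target axes [ 46.1 212.1  70.1] rotvec tool [-0.1711  0.0021 -0.0013]
```

Request:
{"name": "servo_tool", "arguments": {
  "rows": [
    [[0,0,0],[0.004,0.02,0.003],100],
    [[0,0,0],[0.006,0.03,0.0045],100],
    [[0,0,0],[0.008,0.035,0.005],100],
    [[0,0,0],[0.008,0.035,0.005],100],
    [[0,0,0],[0.008,0.035,0.005],100],
    [[0,0,0],[0.006,0.035,0.005],100],
    [[-0.06,0,0],[0.004,0.0205,0.0035],100],
    [[-0.06,0,0],[0.002,0.011,0.002],100],
    [[-0.05,0,0],[0,0,0],100],
    [[0,0,0],[0,0,0],100]
  ]
}}

```text
time: 7.95
position: [0.5478, 0.228, 0.1467]
tool_rot: [-147.8, 89.8, -142.9]
wrist_force: [-0.2, -0.6, -0.3]
opening: 0.085
```

Request:
{"name": "servo_tool", "arguments": {
  "rows": [
    [[0,0,0],[0,0,0],100],
    [[0,0,0],[0,0,0],100]
  ]
}}

```text
time: 8.12
position: [0.5483, 0.2271, 0.1484]
tool_rot: [-147.4, 89.9, -142.8]
wrist_force: [0.9, 0.2, 0.8]
opening: 0.0859
```

Run:
```python
from h import *
go([.5497,.2273,.15],target(4.5))
c=save('wrist');P=cloud(c);fin=np.isfinite(P[...,0]);H=cv2.cvtColor(c['frame'],cv2.COLOR_RGB2HSV).astype(int)
g=fin&(P[...,2]>-.01)&(P[...,2]<.03)&(np.hypot(P[...,0]-.55,P[...,1]-.23)<.09)&(H[...,0]>18)&(H[...,0]<35)&(H[...,1]>110)&(H[...,2]>100)
q=P[g];print(g.sum(),np.median(q[:,2]),cv2.minAreaRect((q[:,:2]*1000).astype(np.float32)),q.mean(0).round(4))
cv2.imwrite('pics/w3.png',c['frame'][:,:,::-1])
```

```text
t 8.12 pos [0.5483 0.2271 0.1484] open 0.0859 F [0.9 0.2 0.8]
 shift in cur axes mm [-1.6  0.   1.4] in target axes [-1.6  0.1  1.5] rotvec tool [ 0.0022 -0.0013  0.0009]
6695 0.0068706151887181766 ((548.623779296875, 226.91552734375), (76.09222412109375, 59.416358947753906), 5.0657830238342285) [0.5465 0.2268 0.0069]
```

View pics/w3.png

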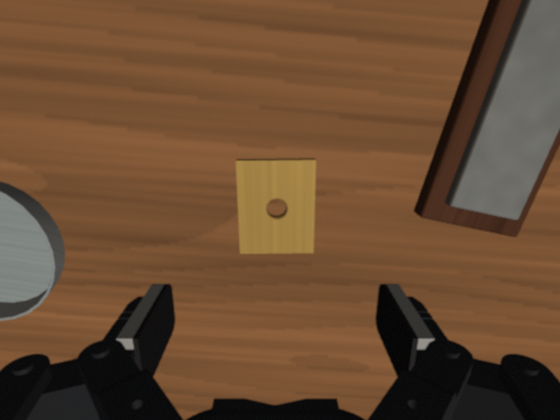

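The plate is centred and aligned between the fingers, hole at (277,208), and the oilstone is clear to the right. Next I check how far ahead the fingertips really stand when open.

Run:
```python
from h import *
c=load('wrist');P=cloud(c);s,C=cur()
for sl in ((slice(275,360),slice(90,190)),(slice(275,360),slice(370,460))):
    q=P[sl].reshape(-1,3);q=q[np.isfinite(q[:,0])]
    t=C.inv().apply(q-s['position'])*1000; t=t[(t[:,0]<60)]
    print(len(t),np.percentile(t,[0,1,50,99,100],axis=0).round(1).tolist())
```

```text
4150 [[-41.3, -57.7, -15.4], [-40.4, -56.9, -14.4], [-18.5, -45.1, -9.1], [5.8, -43.2, 9.3], [8.0, -41.5, 10.8]]
4155 [[-41.6, 39.3, -15.3], [-40.4, 41.3, -14.2], [-18.5, 43.2, -8.9], [5.9, 55.0, 9.4], [7.8, 56.1, 11.5]]
```

Request:
{"name": "servo_tool", "arguments": {
  "rows": [
    [[0.004,0,0],[0.02,0,0.0005],80],
    [[0.004,0,0],[0.03,0,0],80],
    [[0,0,0],[0.03,0,0],80],
    [[0,0,0],[0.02,0,0],80],
    [[0,0,0],[0.018,0,0],80],
    [[0,0,0],[0,0,0],80],
    [[0,0,0],[0,0,0],80]
  ],
  "squeeze": 80
}}

```text
time: 8.75
position: [0.5489, 0.227, 0.0309]
tool_rot: [-139.3, 89.9, -135.0]
wrist_force: [-0.9, 0.3, -0.1]
opening: 0.0687
```

Run:
```python
from h import *
c=save('wrist');P=cloud(c);s,C=cur();go([.5492,.2270,.03],target(5))
for sl in ((slice(255,360),slice(90,210)),(slice(255,360),slice(350,460))):
    q=P[sl].reshape(-1,3);q=q[np.isfinite(q[:,0])]
    t=C.inv().apply(q-s['position'])*1000; t=t[(t[:,0]<60)]
    H=np.histogram(t[:,0],np.arange(-6,36,2));print(H[0])
    a=t[(abs(t[:,2])<9)&(t[:,0]<19)&(t[:,0]>0)];print(np.percentile(a,[1,50,97,100],axis=0).round(1).tolist())
```

```text
t 8.8 pos [0.5496 0.2277 0.032 ] open 0.0683 F [-0.2  0.4  0.9]
 shift in cur axes mm [ 2.  -0.6 -0.4] in target axes [ 2.  -0.6 -0.4] rotvec tool [-0.013   0.0003  0.0001]
[ 167  148  153  155  117  132  109   95   57   38    4    0    0    0
    0    0    0    0  154 7104]
[[0.1, -49.1, -8.8], [5.4, -35.8, -3.3], [13.3, -35.5, 8.1], [15.1, -35.4, 9.0]]
[ 171  140  158  147  123  137  117   87   61   41    3    0    0    0
    0    0    0    0  145 6264]
[[0.1, 32.2, -8.8], [5.2, 32.6, -2.9], [13.3, 45.4, 8.3], [14.7, 46.2, 8.9]]
```

Request:
{"name": "servo_tool", "arguments": {
  "rows": [
    [[-0.01,0,0],[0.008,0,0],80],
    [[0,0,0],[0.006,0,0],80],
    [[0,0,0],[0,0,0],80],
    [[0,0,0],[0,0,0],0],
    [[0,0,0],[0,0,0],0],
    [[0,0,0],[0,0,0],0],
    [[0,0,0],[0,0,0],0],
    [[0,0,0],[0,0,0],0]
  ],
  "squeeze": 80
}}

```text
time: 9.47
position: [0.5491, 0.2278, 0.0182]
tool_rot: [25.6, 90.0, 30.5]
wrist_force: [-2.8, -0.2, 5.3]
opening: 0.0569
```

Request:
{"name": "servo_tool", "arguments": {
  "rows": [
    [[0,0,0],[-0.005,0,0],0],
    [[0,0,0],[-0.015,0,0],0],
    [[0,0,0],[-0.03,0,0],0],
    [[0,0,0],[-0.04,0,0],0],
    [[0,0,0],[-0.04,0,0],0],
    [[0,0,0],[-0.04,0,0],0],
    [[0,0,0],[-0.03,0,0],0],
    [[0,0,0],[-0.02,0,0],0],
    [[0,0,0],[0,0,0],0],
    [[0,0,0],[0,0,0],0]
  ]
}}

```text
time: 10.3
position: [0.5492, 0.228, 0.2387]
tool_rot: [45.2, 89.8, 50.0]
wrist_force: [-0.4, -0.8, -3.0]
opening: 0.0566
```

Run:
```python
from h import *
c=save('wrist');P=cloud(c);s,C=cur()
go([.603,0,.22],target(-5,7.28))
H=cv2.cvtColor(c['frame'],cv2.COLOR_RGB2HSV).astype(int)
t=C.inv().apply((P-s['position']).reshape(-1,3)).reshape(P.shape)*1000
g=np.isfinite(t[...,0])&(abs(t[...,0]-10)<14)&(abs(t[...,1])<31)&(abs(t[...,2])<50)&(H[...,0]>18)&(H[...,0]<35)&(H[...,1]>90)
q=t[g];A=np.c_[q[:,1:],np.ones(len(q))];w=np.ones(len(q),bool)
for _ in range(6):
    k,*_=np.linalg.lstsq(A[w],q[w,0],rcond=None);w=abs(A@k-q[:,0])<2
print('plate in tool',g.sum(),w.sum(),'plane x=ay+bz+c',k.round(4),cv2.minAreaRect(q[w][:,1:].astype(np.float32)),np.percentile(q[w],[1,99],axis=0).round(1).tolist())
cv2.imwrite('pics/w4.png',c['frame'][:,:,::-1])
```

```text
t 10.35 pos [0.5485 0.2276 0.237 ] open 0.0564 F [-0.4 -1.5 -3.5]
 shift in cur axes mm [  16.9 -231.4   35.1] in target axes [  26.3 -222.    71.3] rotvec tool [ 0.1715 -0.1273 -0.0114]
plate in tool 20230 20113 plane x=ay+bz+c [-1.5000e-03 -8.0000e-04  9.8357e+00] ((-0.5256614685058594, 0.7558746337890625), (77.6802749633789, 60.06040954589844), 89.97575378417969) [[8.5, -29.5, -37.4], [11.1, 28.4, 37.2]]
```

View pics/w4.png

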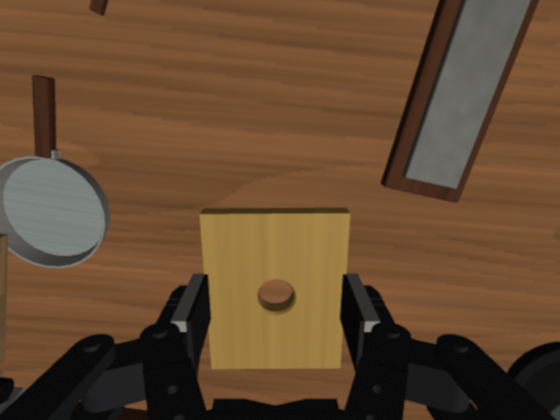

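The plate is held squarely in the tool frame: top face 9.8 mm ahead of the TCP, hole at (275,293) central between the pads, no tilt. Next I move above the pin.

Request:
{"name": "servo_tool", "arguments": {
  "rows": [
    [[0,0,0],[0,-0.015,0.0018],0],
    [[0,0,0],[0,-0.03,0.0036],0],
    [[0,0,0],[0,-0.035,0.0043],0],
    [[0,0,0],[0,-0.035,0.0043],0],
    [[0,0,0],[0,-0.035,0.0043],0],
    [[0,0,0],[0,-0.035,0.0043],0],
    [[0,0,0],[0,-0.025,0.003],0],
    [[0,0,0],[0.005,-0.015,0.0018],0],
    [[0,0,0],[0.008,-0.005,0.0005],0],
    [[0,0,0],[0.005,0,0],0]
  ]
}}

```text
time: 11.18
position: [0.5953, -0.0008, 0.2166]
tool_rot: [-174.5, 89.8, -169.7]
wrist_force: [0.1, 0.3, -2.1]
opening: 0.0567
```

Request:
{"name": "servo_tool", "arguments": {
  "rows": [
    [[0.043,-0.032,-0.003],[0,0,0],0],
    [[0.043,-0.032,-0.003],[0,0,0],0],
    [[0.043,-0.032,-0.003],[0,0,0],0],
    [[0.043,-0.032,-0.003],[0,0,0],0],
    [[0,0,0],[0,0,0],0],
    [[0,0,0],[0,0,0],0],
    [[0,0,0],[0,0,0],0]
  ]
}}

```text
time: 11.77
position: [0.5962, 0.0016, 0.2189]
tool_rot: [-0.6, 82.7, -5.5]
wrist_force: [0.3, 0.8, -3.0]
opening: 0.0562
```

```bash
cat > m6.py <<'E'
from h import *
N=np.array([.603,0,.1312]);R=target(-5.05,7.28);n=-R.as_matrix()[:,0]
import sys
go(N+n*float(sys.argv[1])/1000,R)
s,C=cur(); print('dist TCP to face',((s['position']-N)@n*1000).round(2),'F along n',(s['wrist_force']@n).round(2),'torque',s['ft_torque'].round(2))
E
python3 m6.py 40
```

```text
t 11.77 pos [0.5962 0.0016 0.2189] open 0.0562 F [ 0.3  0.8 -3. ]
 shift in cur axes mm [47.8 -0.9 -4.3] in target axes [47.8 -1.  -4.3] rotvec tool [ 0.0031 -0.0003  0.0009]
dist TCP to face 87.84 F along n -3.01 torque [ 0.02  0.5  -0.02]
```

Request:
{"name": "servo_tool", "arguments": {
  "rows": [
    [[0.003,0,0.001],[0.01,-0.001,-0.0043],0],
    [[0,0,0],[0.018,0,0],0],
    [[0,0,0],[0.016,0,0],0],
    [[0,0,0],[0.01,0,0],0],
    [[0,0,0],[0.005,0,0],0],
    [[0,0,0],[0.003,0,0],0],
    [[0,0,0],[0,0,0],0],
    [[0,0,0],[0,0,0],0]
  ]
}}

```text
time: 12.43
position: [0.6005, -0.0003, 0.1578]
tool_rot: [0.2, 82.6, -5.0]
wrist_force: [-0.5, -0.1, -2.1]
opening: 0.0568
```

```bash
python3 m6.py 18
python3 - <<'E'
from h import *
s,C=cur()
for n in('scene','side'):
    c=save(n);P=cloud(c);H=cv2.cvtColor(c['frame'],cv2.COLOR_RGB2HSV).astype(int)
    t=C.inv().apply((P-s['position']).reshape(-1,3)).reshape(P.shape)*1000
    g=np.isfinite(t[...,0])&(abs(t[...,0]-10)<5)&(abs(t[...,1])<36)&(abs(t[...,2])<50)&(H[...,1]>90)&(H[...,2]>90)
    q=t[g]
    if len(q)>30: print(n,len(q),np.percentile(q,[2,50,98],axis=0).round(1).tolist(),cv2.minAreaRect(q[:,1:].astype(np.float32)))
a=[load(n)['frame'][:,:,::-1] for n in('scene','side')]
cv2.imwrite('pics/near.png',np.hstack([cv2.resize(a[0][170:290,250:410],(400,300),interpolation=2),cv2.resize(a[1][110:230,270:430],(400,300),interpolation=2)]))
E
```

```text
t 12.43 pos [ 6.005e-01 -3.000e-04  1.578e-01] open 0.0568 F [-0.5 -0.1 -2.1]
 shift in cur axes mm [ 8.7  0.5 -0.9] in target axes [ 8.7  0.5 -0.9] rotvec tool [-0.0019  0.0019 -0.0002]
dist TCP to face 26.69 F along n -2.05 torque [ 0.01  0.51 -0.01]
scene 423 [[6.6, -29.0, -18.9], [9.7, 3.9, 18.4], [14.0, 29.3, 38.9]] ((2.2365779876708984, 6.069879531860352), (64.41786193847656, 68.3718032836914), 0.9611349701881409)
side 237 [[5.2, -30.4, -37.5], [8.6, 4.3, -17.9], [14.4, 31.0, 31.9]] ((0.3216667175292969, -1.0335845947265625), (74.55394744873047, 66.16310119628906), 86.91793060302734)
```

View pics/near.png

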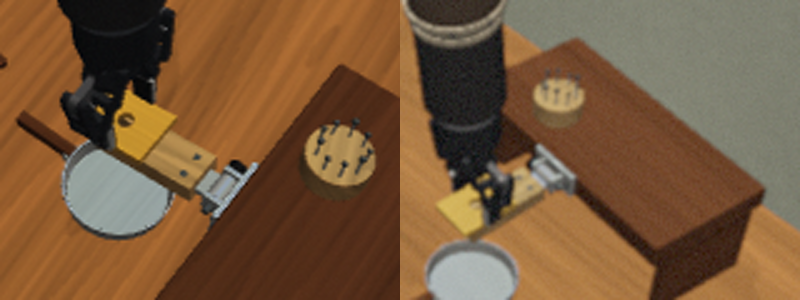

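The plate hovers about 9 mm over the pin, aligned, with the hole near the notch. Now I lower it.

Request:
{"name": "servo_tool", "arguments": {
  "rows": [
    [[-0.002,0.002,0],[0.003,0.0003,-0.0005],0],
    [[0,0,0],[0.003,0,0],0],
    [[0,0,0],[0.001,0,0],0],
    [[0,0,0],[0,0,0],0],
    [[0,0,0],[0,0,0],0]
  ]
}}

```text
time: 12.95
position: [0.6004, -0.0001, 0.1502]
tool_rot: [0.0, 82.8, -5.0]
wrist_force: [1.1, -0.4, -2.6]
opening: 0.0565
```

```bash
python3 m6.py 18
```

```text
t 12.95 pos [ 6.004e-01 -1.000e-04  1.502e-01] open 0.0565 F [ 1.1 -0.4 -2.6]
 shift in cur axes mm [1.2 0.3 0.1] in target axes [1.2 0.3 0.1] rotvec tool [-0.0002 -0.0008 -0.    ]
dist TCP to face 19.16 F along n -2.71 torque [0.02 0.53 0.04]
```

Request:
{"name": "servo_tool", "arguments": {
  "rows": [
    [[0,0,0],[0.0007,0,0],0],
    [[0,0,0],[0.0005,0,0],0],
    [[0,0,0],[0,0,0],0],
    [[0,0,0],[0,0,0],0],
    [[0,0,0],[0,0,0],0]
  ]
}}

```text
time: 13.37
position: [0.6007, -0.0001, 0.1493]
tool_rot: [0.1, 82.7, -4.9]
wrist_force: [-1.8, -0.2, 1.0]
opening: 0.0566
```

```bash
python3 m6.py 18
```

```text
t 13.37 pos [ 6.007e-01 -1.000e-04  1.493e-01] open 0.0566 F [-1.8 -0.2  1. ]
 shift in cur axes mm [0.3 0.3 0. ] in target axes [0.3 0.3 0. ] rotvec tool [-0.0002 -0.0003 -0.0002]
dist TCP to face 18.29 F along n 1.21 torque [0.18 0.99 0.05]
```

Request:
{"name": "servo_tool", "arguments": {
  "rows": [
    [[0,0,0],[0.0004,0,0],0],
    [[0,0,0],[0,0,0],0],
    [[0,0,0],[0,0,0],0],
    [[0,0,0],[0,0,0],0]
  ]
}}

```text
time: 13.7
position: [0.6007, -0.0001, 0.1493]
tool_rot: [0.1, 82.7, -4.9]
wrist_force: [-3.1, 0.0, 5.2]
opening: 0.057
```

```bash
python3 m6.py 18
```

```text
t 13.7 pos [ 6.007e-01 -1.000e-04  1.493e-01] open 0.057 F [-3.1  0.   5.2]
 shift in cur axes mm [ 0.2  0.3 -0. ] in target axes [ 0.2  0.3 -0. ] rotvec tool [-0.0001 -0.0002 -0.0002]
dist TCP to face 18.23 F along n 5.57 torque [0.29 1.6  0.01]
```

Request:
{"name": "servo_tool", "arguments": {
  "rows": [
    [[0,0,0],[0.0003,0,0],0],
    [[0,0,0],[0,0,0],0],
    [[0,0,0],[0,0,0],0],
    [[0,0,0],[0,0,0],0]
  ]
}}

```text
time: 14.03
position: [0.6007, -0.0001, 0.1493]
tool_rot: [0.1, 82.7, -4.9]
wrist_force: [-5.6, 0.5, 6.6]
opening: 0.0564
```

```bash
python3 m6.py 18
```

```text
t 14.03 pos [ 6.007e-01 -1.000e-04  1.493e-01] open 0.0564 F [-5.6  0.5  6.6]
 shift in cur axes mm [ 0.2  0.3 -0. ] in target axes [ 0.2  0.3 -0. ] rotvec tool [-0.0001  0.     -0.0003]
dist TCP to face 18.2 F along n 7.28 torque [0.45 2.03 0.02]
```

```bash
cat > m7.py <<'E'
from h import *
L=[]
for i in range(6):
    bot.camera('wrist'); s,C=cur(); L.append(np.r_[C.inv().apply(s['wrist_force']),C.inv().apply(s['ft_torque'])])
L=np.array(L);print(round(s['time'],2),'F tool',L[:,:3].mean(0).round(2),'+-',L[:,:3].std(0).round(2),'T tool',L[:,3:].mean(0).round(3),'+-',L[:,3:].std(0).round(3))
E
python3 m7.py
```

```text
14.33 F tool [-8.52  0.58 -4.57] +- [0.69 0.42 0.41] T tool [0.013 2.028 0.264] +- [0.022 0.022 0.024]
```

Request:
{"name": "servo_tool", "arguments": {
  "rows": [
    [[0,0,0],[0,0,-0.0004],0],
    [[0,0,0],[0,0,0],0],
    [[0,0,0],[0,0,0],0]
  ]
}}

```text
time: 14.58
position: [0.6007, -0.0001, 0.1493]
tool_rot: [0.1, 82.7, -4.9]
wrist_force: [-4.0, 0.5, 5.9]
opening: 0.0568
```

```bash
python3 m7.py; python3 m6.py 18
```

```text
14.88 F tool [-6.64 -0.08 -2.54] +- [0.51 0.46 0.54] T tool [0.009 1.425 0.008] +- [0.022 0.036 0.021]
t 14.88 pos [ 6.007e-01 -1.000e-04  1.493e-01] open 0.0568 F [-3.2 -0.1  7.1]
 shift in cur axes mm [ 0.2  0.3 -0. ] in target axes [ 0.2  0.3 -0. ] rotvec tool [-0.      0.0006 -0.0003]
dist TCP to face 18.22 F along n 7.47 torque [0.13 1.34 0.01]
```

Request:
{"name": "servo_tool", "arguments": {
  "rows": [
    [[0,0.005,0],[0,0,-0.0003],0],
    [[0,0,0],[0,0,0],0],
    [[0,0,0],[0,0,0],0],
    [[0,0,0],[0,0,0],0]
  ]
}}

```text
time: 15.22
position: [0.6007, -0.0001, 0.1493]
tool_rot: [0.2, 82.9, -4.9]
wrist_force: [-2.8, -1.6, 6.7]
opening: 0.0567
```

```bash
python3 m7.py; python3 m6.py 18
```

```text
15.52 F tool [-6.9  -0.85 -1.34] +- [0.49 0.28 0.42] T tool [ 0.004  0.921 -0.218] +- [0.031 0.029 0.032]
t 15.52 pos [ 6.007e-01 -1.000e-04  1.493e-01] open 0.0565 F [-1.9 -1.   6.5]
 shift in cur axes mm [ 0.2  0.3 -0.1] in target axes [ 0.2  0.3 -0.1] rotvec tool [ 0.     -0.0039 -0.0004]
dist TCP to face 18.21 F along n 6.64 torque [-0.07  0.92 -0.06]
```

Request:
{"name": "servo_tool", "arguments": {
  "rows": [
    [[0,0.005,0],[0,0,-0.0001],0],
    [[0,0,0],[0,0,0],0],
    [[0,0,0],[0,0,0],0],
    [[0,0,0],[0,0,0],0]
  ]
}}

```text
time: 15.85
position: [0.6008, -0.0, 0.1493]
tool_rot: [0.2, 83.2, -4.9]
wrist_force: [-2.1, -0.8, 6.2]
opening: 0.0569
```

```bash
python3 m7.py; python3 m6.py 18
```

```text
16.15 F tool [-6.13 -0.77 -0.68] +- [0.36 0.55 0.52] T tool [ 0.017  0.651 -0.286] +- [0.026 0.032 0.034]
t 16.15 pos [ 0.6008 -0.      0.1493] open 0.0566 F [-1.3 -0.6  6.1]
 shift in cur axes mm [ 0.2  0.2 -0.1] in target axes [ 0.2  0.2 -0.1] rotvec tool [ 0.0001 -0.0086 -0.0004]
dist TCP to face 18.22 F along n 6.17 torque [-0.17  0.66 -0.08]
```

```bash
cat > m8.py <<'E'
from h import *
for rep in range(2):
    c=save('wrist');P=cloud(c);s,C=cur()
    H=cv2.cvtColor(c['frame'],cv2.COLOR_RGB2HSV).astype(int)
    t=C.inv().apply((P-s['position']).reshape(-1,3)).reshape(P.shape)*1000
    g=np.isfinite(t[...,0])&(abs(t[...,0]-10)<4)&(abs(t[...,1])<27)&(abs(t[...,2])<34)&(H[...,0]>18)&(H[...,0]<35)&(H[...,1]>90)
    q=t[g];A=np.c_[q[:,1:],np.ones(len(q))];w=np.ones(len(q),bool)
    for _ in range(6):
        k,*_=np.linalg.lstsq(A[w],q[w,0],rcond=None);w=abs(A@k-q[:,0])<2
    n=C.apply(np.array([-1,k[0],k[1]])/np.linalg.norm([1,k[0],k[1]]))
    print(g.sum(),w.sum(),'plane in tool',k.round(4),'plate normal world',n.round(4),'tilt',np.degrees(np.arccos(n[2])).round(2),'tool tilt',np.degrees(np.arccos(-C.as_matrix()[2,0])).round(2))
    Wp=P[np.isfinite(P[...,0])]
    m=np.isfinite(t[...,0])&(H[...,1]>50)&(H[...,2]>100)&(t[...,2]>41)&(t[...,2]<82)&(abs(t[...,1])<24)&(abs(t[...,0]-18)<8)
    print('pin pts visible',m.sum())
    r=P[m]
    if len(r)>100:
        A=np.c_[r[:,:2],np.ones(len(r))];k,*_=np.linalg.lstsq(A,r[:,2],rcond=None);print('pin tilt',np.degrees(np.arctan(np.hypot(*k[:2]))).round(2))
E
python3 m8.py
```

```text
16321 16309 plane in tool [ 5.00000e-04 -7.20000e-03  1.13638e+01] plate normal world [-0.1248  0.0111  0.9921] tilt 7.2 tool tilt 6.79
pin pts visible 2713
pin tilt 6.66
16335 16318 plane in tool [ 1.00000e-04 -7.30000e-03  1.13275e+01] plate normal world [-0.1249  0.0108  0.9921] tilt 7.2 tool tilt 6.78
pin pts visible 2718
pin tilt 6.82
```

Request:
{"name": "servo_tool", "arguments": {
  "rows": [
    [[0,0,0],[0.0002,0,0],0],
    [[0,0,0],[0,0,0],0],
    [[0,0,0],[0,0,0],0],
    [[0,0,0],[0,0,0],0],
    [[0,0,0],[0,0,0],0],
    [[0,0,0],[0,0,0],0]
  ]
}}

```text
time: 16.75
position: [0.6008, -0.0, 0.1493]
tool_rot: [0.2, 83.2, -4.8]
wrist_force: [-3.1, -1.3, 7.2]
opening: 0.057
```

```bash
python3 m7.py; python3 m6.py 18; python3 m8.py|head -1; python3 m4.py|tail -2
python3 - <<'E'
from h import *
a=load('wrist')['frame'][:,:,::-1];b=load('scene')['frame'][:,:,::-1]
cv2.imwrite('pics/fin.png',np.hstack([cv2.resize(a[180:390,140:420],(400,300),interpolation=2),cv2.resize(b[170:290,250:410],(400,300),interpolation=2)]))
E
```

```text
17.05 F tool [-7.9  -0.98 -1.67] +- [0.25 0.52 0.42] T tool [ 0.038  0.907 -0.278] +- [0.016 0.025 0.032]
t 17.05 pos [ 6.008e-01 -1.000e-04  1.493e-01] open 0.0567 F [-2.8 -0.5  7.2]
 shift in cur axes mm [ 0.2  0.3 -0.1] in target axes [ 0.2  0.3 -0.1] rotvec tool [ 0.0001 -0.0086 -0.0004]
dist TCP to face 18.21 F along n 7.5 torque [-0.2   0.93 -0.08]
16308 16301 plane in tool [ 5.00000e-04 -6.70000e-03  1.13542e+01] plate normal world [-0.1245  0.0111  0.9922] tilt 7.18 tool tilt 6.79
scene 154 [ 0.6017267  -0.00185243] [[0.5384, -0.0603, 0.0124], [0.6593, 0.022, 0.026]]
side 222 [ 0.59954734 -0.0007179 ] [[0.5401, -0.0583, 0.0121], [0.658, 0.0576, 0.0276]]
```

View pics/fin.png

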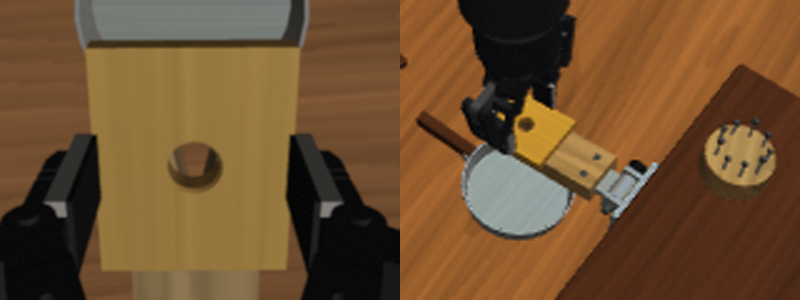

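The hole at (195,167) shows the V notch symmetrically through it, and the plate lies flush with the pin below it. Contact force is about 10.5 N. I hand the job in.

```bash
python3 -c "
from station import bot
print(bot.sign_off())"
```

```text
the job is handed in; nothing more can be done
None
```

The job is handed in at about 17 s of the 61 s allowed. The pan is under the notch, and the plate is flush on the pin, still gripped and pressed down.

- **Pan:** I slid the larger grey pan by its handle, without lifting it, until its centre was under the notch, with the handle along the pin. The cameras last put its centre at about (0.6005, -0.001). The notch is at about (0.603, 0.000), so it reads 2–3 mm short in x. The gripper pose at release put it at about (0.605, 0.0005), so the methods disagree by a few millimetres, a little more than the 2 mm calibration.
- **Plate position:** I gripped it on its long sides and laid it along the pin. The last wrist picture shows the V notch symmetrically through the hole.
- **Flushness:** The last plate tilt is 7.2°. The pin measured 7.28° at the start, but two late fits, to the small part of the pin still visible, gave 6.7–6.8°. During pressing I turned the tool 0.5°. The plate kept its angle, so it sits against the slope and is turned about 0.4° relative to the tool.
- **Press:** About 10.5 N normal to the slope, allowing for the plate's weight. A tangential force of 1–2 N remains.
- **Bystanders:** I did not touch the oilstone, the jar or the bur stand.

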